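# Roll a turned blank into the vee and clamp it

## Task

Gently roll the round wooden blank lying on the jig's deck over the small bead and into the vee, without lifting or forcing it, and let go so that it settles square on both flanks. Then push the sliding wooden jaw down its bar until its sprung cork pad holds the blank firmly yet gently: a light clamping (about 7 N on the wood, 12 N would bruise it), and leave it clamped there with the other things on the bench undisturbed.

Things in the scene. Friction and masses are not known exactly. Their poses are not given: they have to be found in the camera images.
- jig: Wooden vee jig, fixed to the table, 295 mm (its x) by 260 mm (its y). Origin: on the table below the vee's axis, half-way along. The vee runs along y; x points from deck to vee; z up. Flat deck, top 36 mm above the table, x -177 to -22 mm, with a 5 mm high strip along its outer edge (x -185 to -177). Behind the vee a ledge, 36 mm high, x 46 to 108.
- vee_axis (a point): Point fixed to the jig at x 0, y 0, 39.5 mm above the table: the blank's axis passes here when seated. Axes as the jig's. The vee is 90 degrees, its apex 14 mm above the table, near edge level with the deck at x -22 mm, far flank rising to 20 mm above the deck at x 42 mm.
- bead_mid (a point): Middle of the top of the fixed round bead on the deck's edge beside the vee: 2 mm high, along the whole edge (jig y), at jig x -23.5 mm. Once the blank's axis is past it the blank drops in and centres itself. A dead level push from behind can bind here, as the fingers' friction stops the roll: let the fingers rise as they push.
- blank: Plain turned pale hardwood cylinder, 36 mm diameter, 260 mm long, 0.15 to 0.26 kg, free to roll. Origin at its centre; y is its long axis. Starts lying on the deck, up to 9 degrees askew to the vee, axis 54 mm above the table; seated, its axis is 39.5 mm above the table. Not the thin 12 mm dowel on the bench.
- jaw (a joint): How far the jaw has slid down its bar, m (0 top, 0.085 lowest). Friction holds it where it is left; a steady push of about 7.5 N slides it. With the blank seated the pad meets it somewhere between 0.059 and 0.070; then the push grows by 3 N per mm, and that growth is the force on the blank. After release friction keeps the pad pressed (up to about 10 N).
- jaw_press (a point): Middle of the jaw's flat top, above the pad and the vee's axis (jig x 0, y 95 mm): press down here. Jaw: wooden bar 30 mm wide (jig y), 24 mm thick, from jig x -26 mm to the upright bar. Axes as the jig's. Below hangs a sprung cork pad, 22 mm diameter, its underside 37 to 47 mm under this point: it is screwed out differently every time and not reported, so feel for it.
- bar_top (a point): Top of the fixed upright flat steel bar (8 x 22 mm) on which the jaw slides, at jig x 78, y 95 mm, 216 mm above the table. The jaw's block round this bar is 38 mm wide (jig y), from jig x 61 to 95 mm, and stands 5 mm above the jaw's top.

How it is judged:
By the outcome, as a careful person would: the job done as asked, in the order asked, and still so for the second after the job is handed in, with the robot touching nothing.
It also fails if it takes over 64 s, if anything falls off the work surface, if the arm or the gripper's body presses on something with over 40 N, if the wrist force passes 120 N, or if a joint passes its speed limit or range.

## Robot

A 6-joint arm with a two-finger parallel gripper is mounted at the origin on the work surface. World frame = base frame: x ahead of the robot, y to its left, z up, the work surface at z = 0. Lengths are in m, angles in degrees, forces in N, time in s.
With the tool pointing down it reaches from about 0.25 to 0.8 m from the base axis. Payload 3.9 kg.
Tool frame: the origin (TCP) lies midway between the tips of the shut fingers; the grasp point (between the pads) lies 19 mm behind it (robot.hold_point_z is the distance from the TCP to the grasp point, in m); z points along the fingers, y is the line along which they close (so a half turn about z gives the same grasp; the last joint's range is limited). The gripper opens to 85 mm and grips with 20 to 120 N. Pads are 22 mm wide; open, the fingers measure 114 mm over their backs; the gripper's body (76 mm by 85 mm) begins 54 mm behind the grasp point. The pads swing forward as they close: fully open they stand 13 mm farther back than shut.
Start: joints at [68.067, 14.897, -7.913, 67.191, 0, 90], TCP at [0.196, 0.487, 0.231] pointing down, gripper open.
Joint ranges: [-159.42, 159.42], [-47.68, 98.78], [-73.54, 78.23], [-108.79, 121.32], [-90, 84.71], [-180, 180]. Speed limits (degrees/s): [147.25, 147.25, 180, 180, 180, 180].

## Interface

Orientations are given as [roll, pitch, yaw] about the fixed x, y, z axes, in that order (R = Rz(yaw) Ry(pitch) Rx(roll)).
In Python, from station import sensors, vision, ticket, robot gives the robot as it stands. The module is installed in compiled form; this text tells all that it offers.
- The arm moves only by the shell command python3 -m inch 'ROWS'. ROWS is JSON, a list of rows, each an object of numbers: "ax", "ay", "az": the turn, a rotation vector about the tool's x, y, z in degrees; "x", "y", "z": the shift along the tool's x, y, z in mm; "gripper": the gripper command: -1 is fully open, 1 is shut, values between are in proportion. In form: [{"ax": .., "ay": .., "az": .., "x": .., "y": .., "z": .., "gripper": ..}, ...]. A call has exactly 10 rows; each row shifts and turns the commanded pose from where the row before left it, along the tool's axes as they then stand; what a row does not reach is not made up. A row lasts 1/10 s, in which the tool goes at most 50 mm and 8.59 degrees, less where a joint would pass 70% of its speed; a pose out of reach is approached as far as the arm can. A call is refused whole if a number of a shift passes 50 or a number of a turn 8.59, either way. A call with a gripper value outside its range is refused whole. The fingers move at their own pace and stop on an object; the grip force is fixed at half the most. Time passes only in rows, so rows that do not move let the fingers close, or fill a call up. It gives the time, the measured TCP pose, the force, the opening and the grip force at its end, in the units of the state.
- sensors.get_state(): the state, without advancing time (a new reading comes with each control period).
- vision.grab_frame(name): name is "scene" or "top" or "wrist"; returns the picture (384x512x3 uint8, red, green, blue); there is no depth.
- vision.calibration(name): a dict with "fx", "fy", "cx", "cy" (pixels), "extrinsics" (4x4, takes a point from camera to world coordinates). Camera axes: x right, y down, z forward; pixel columns grow to the right and rows downward; lengths in m; the calibration is good to about 2 mm. A picture is of the moment at which its call begins: read the wrist's pose just before it. calibration takes no time and is no camera call; for the wrist camera it gives the pose at the moment of the call.
- ticket.close_job(): hands the job in; it is judged then, once.
The state is a dict: "time_s": time; "joint_positions": joint angles; "dq": joint speeds; "joint_torque": joint torques, N m; "tool_pos": TCP position; "eef_rot": TCP orientation; "contact_force": force on the tool from outside, world axes, zero at the start; "moment": the same for the moment, N m; "width": finger opening in m; "gripper_force": force on a finger pad.
Only numpy, scipy, OpenCV 4.12 (cv2) and the standard library are available. Lean on these libraries where they do the work, as an engineer would, in place of code of your own. Each camera call takes 0.05 s, during which the arm holds its last target. There are 200 camera calls.

## Working session

There is one attempt and no reset: what is moved stays moved. The work goes in short steps, Python scripts to look and compute and a shell command to move; the robot and the scene stay as the last step left them, time stands still between calls to the robot, and variables do not carry over. Pictures are saved under pics/ and viewed, at most 10 in all, crops included, and the job is handed in when it is done.

```bash
mkdir -p pics
python3 - <<'E'
from station import sensors, vision, robot
import cv2
s=sensors.get_state()
print(s)
print([a for a in dir(robot) if a[0]!='_'])
for n in ("scene","top"):
    cv2.imwrite(f"pics/{n}0.png",vision.grab_frame(n)[:,:,::-1])
    print(n,vision.calibration(n))
E
```

```text
{'time_s': 0.0, 'joint_positions': array([ 6.80661308e+01,  1.49351221e+01, -7.98673018e+00,  6.71911261e+01,
        1.27198087e-03,  9.00014398e+01]), 'dq': array([ 0.01783114,  0.07909537, -0.00471265,  0.03398442,  0.06432399,
        0.02444144]), 'joint_torque': array([ 1.24089427e-03, -4.05678177e+01,  2.53922045e+01,  1.87699450e-02,
        1.19415722e-04, -1.93255272e-05]), 'tool_pos': array([0.19583952, 0.48635423, 0.2304641 ]), 'eef_rot': array([-1.79887022e+02, -1.26913928e-03,  1.58064689e+02]), 'contact_force': array([-0.00395431,  0.74977459,  0.33699008]), 'moment': array([0.02330781, 0.05601458, 0.01754739]), 'gripper_force': 0.0, 'width': 0.0852076876676176}
['MotionError', 'hold_point_z']
scene {'fx': 385.93208827431107, 'fy': 385.93208827431107, 'cx': 253.8374870029529, 'cy': 195.21695078017154, 'extrinsics': array([[ 0.76068062,  0.48463572, -0.43184861,  0.85792564],
       [ 0.64891555, -0.55078452,  0.52492383, -0.30203788],
       [ 0.01654131, -0.67953265, -0.73345876,  0.64271428],
       [ 0.        ,  0.        ,  0.        ,  1.        ]])}
top {'fx': 403.74274939080505, 'fy': 403.74274939080505, 'cx': 246.58040501639883, 'cy': 193.13572099269038, 'extrinsics': array([[ 0.01996274, -0.97974663,  0.19924366,  0.48004736],
       [-0.99975272, -0.01760846,  0.01358124,  0.01699617],
       [-0.0097978 , -0.19946551, -0.97985586,  0.77646203],
       [ 0.        ,  0.        ,  0.        ,  1.        ]])}
```

View pics/top0.png

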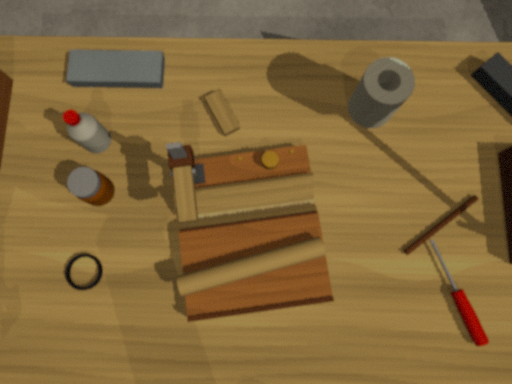

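View pics/scene0.png

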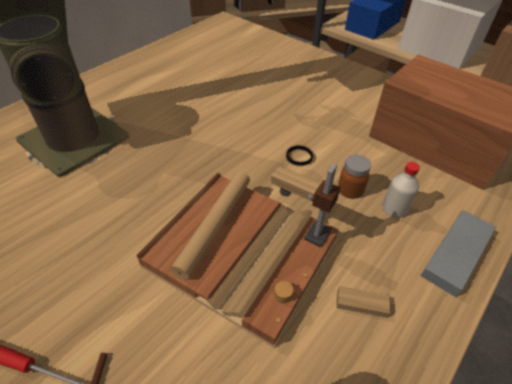

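The top view shows the deck (bottom) and blank from about (180,285) to (322,246). The vee is above it, with the jaw at the left, its bar at about (178,150), and the jig's near corners at about (188,318) and (331,299). I'll enlarge this to measure.

Run:
```python
import cv2
im=cv2.imread("pics/top0.png")
c=im[135:325,155:345]
cv2.imwrite("pics/top0c.png",cv2.resize(c,(600,600)[:2],interpolation=cv2.INTER_CUBIC))
```

```text
(no output)
```

View pics/top0c.png

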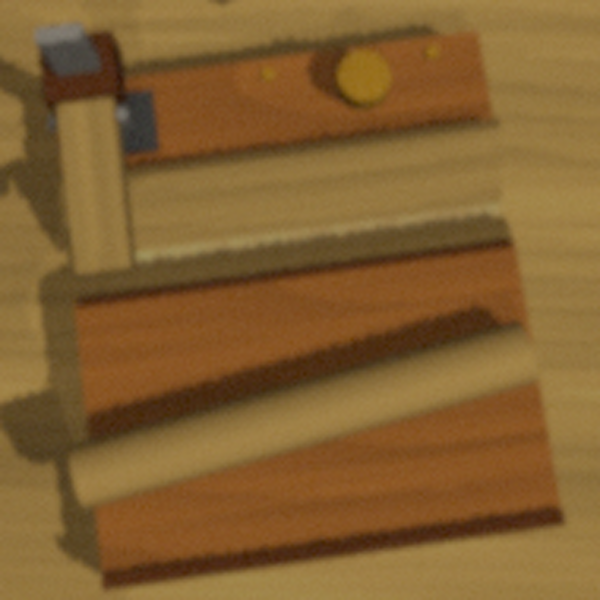

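The enlarged crop shows the strip's outer corners at (105,588) and (563,523), the bead from (78,300) to (512,242), and the ledge's far right corner at (478,33). The blank's axis runs from (82,480) to (528,352), and the jaw's front end spans (72..133,270).

```bash
cat > h.py <<'E'
import numpy as np
from station import sensors, vision
def ray(K,u,v,z):
    E=K["extrinsics"]; d=E[:3,:3]@[(u-K["cx"])/K["fx"],(v-K["cy"])/K["fy"],1]
    o=E[:3,3]; return o+d*(z-o[2])/d[2]
def proj(K,p):
    E=K["extrinsics"]; c=E[:3,:3].T@(np.asarray(p)-E[:3,3]); return np.array([K["cx"]+K["fx"]*c[0]/c[2],K["cy"]+K["fy"]*c[1]/c[2]])
def jig2w(J,p):
    c,s=np.cos(J[2]),np.sin(J[2]); return np.array([J[0]+c*p[0]-s*p[1],J[1]+s*p[0]+c*p[1],p[2]])
E
python3 - <<'E'
from h import *
from scipy.optimize import least_squares
K=vision.calibration("top")
f=lambda p:(155+p[0]/3.158-.34,135+p[1]/3.158-.34)
P=[((105,588),(-.185,.13,.041)),((563,523),(-.185,-.13,.041)),((78,300),(-.0235,.13,.038)),((512,242),(-.0235,-.13,.038)),((478,33),(.108,-.13,.036))]
W=[(ray(K,*f(p),q[2]),q) for p,q in P]
r=least_squares(lambda J:np.concatenate([(jig2w(J,q)-w)[:2] for w,q in W]),[.5,0.05,0])
J=r.x;print("jig",J[:2].round(4),np.degrees(J[2]).round(2),"res mm",(r.fun*1e3).round(1))
np.save("jig.npy",J)
a,b=[ray(K,*f(p),.054) for p in ((82,480),(528,352))]
print("blank ends",a,b,np.linalg.norm(a-b))
c,s=np.cos(J[2]),np.sin(J[2])
for p in(a,b):
  d=p[:2]-J[:2];print("in jig",c*d[0]+s*d[1],-s*d[0]+c*d[1])
for z in(.13,.14,.15,.16,.17,.18): 
  l,rr=[ray(K,*f(p),z) for p in((72,272),(133,268))];print(z,"jaw width",np.linalg.norm(l-rr), "mid jig",[ (c*d[0]+s*d[1],-s*d[0]+c*d[1]) for d in[((l+rr)/2)[:2]-J[:2]]])
print("bar top px",proj(K,jig2w(J,(.078,.095,.216))), "crop",(proj(K,jig2w(J,(.078,.095,.216)))-[155,135])*3.158)
KS=vision.calibration("scene")
for n,p in dict(bar=(.078,.095,.216),s1=(-.185,.13,.041),s2=(-.185,-.13,.041)).items(): print(n,proj(KS,jig2w(J,p)).round(1))
E
```

```text
jig [0.6019 0.0268] 8.8 res mm [-0.6  1.7 -0.9 -1.4 -0.8  2.4  0.3 -2.2  2.  -0.5]
blank ends [0.45821619 0.13887141 0.054     ] [ 0.5333675  -0.10853762  0.054     ] 0.25857096796808265
in jig -0.1248704025381476 0.13277237489928145
in jig -0.08845553336350388 -0.12322157576937165
0.13 jaw width 0.03123671063303058 mid jig [(np.float64(-0.02180971797149027), np.float64(0.09879072720521792))]
0.14 jaw width 0.030753515807384446 mid jig [(np.float64(-0.02335864904218632), np.float64(0.0974016464545414))]
0.15 jaw width 0.030270320981738354 mid jig [(np.float64(-0.024907580112882355), np.float64(0.09601256570386496))]
0.16 jaw width 0.029787126156092213 mid jig [(np.float64(-0.0264565111835783), np.float64(0.09462348495318844))]
0.17 jaw width 0.029303931330446068 mid jig [(np.float64(-0.028005442254274232), np.float64(0.09323440420251194))]
0.18 jaw width 0.028820736504799983 mid jig [(np.float64(-0.029554373324970164), np.float64(0.09184532345183545))]
bar top px [173.46984345 144.38536764] crop [58.3277656 29.638991 ]
bar [332.8 168.5]
s1 [217.9 173. ]
s2 [136.3 255.4]
```

Residuals are about 2 mm and the scene view agrees, so the estimates can be used:
- Jig at about (0.602, 0.027), yaw 8.8°.
- Blank about 8° askew to the vee, its left end lagging.

I'll push with the open fingers spread along the blank, so they also square it up. First I move above the deck behind it.

```bash
python3 -m inch '[{"x":-36,"y":-30},{"x":-36,"y":-30},{"x":-36,"y":-30},{"x":-36,"y":-30},{"x":-36,"y":-30},{"x":-36,"y":-30},{"x":-36,"y":-30},{"x":-36,"y":-30},{"x":-36,"y":-30},{"x":-36,"y":-30}]'
python3 -m inch '[{"x":-38,"y":-32},{"x":-38,"y":-32},{"az":8.5},{"az":8.5},{"az":8.5},{"az":8.5},{"az":8.5},{"az":8.5},{"az":8.5},{"az":8.5}]'
python3 -m inch '[{"az":8.5},{"az":8.5},{"az":8.5},{"az":8.5},{"az":8.5},{"az":8.5},{"az":8.5},{"az":8.5},{"az":5.1},{}]'
python3 -c "
from h import *
s=sensors.get_state();print(s);K=vision.calibration('wrist');print(K['extrinsics'].round(3))"
```

```text
{'time_s': 0.1, 'joint_positions': array([ 6.80678404e+01,  1.49332970e+01, -7.97731156e+00,  6.71916865e+01,
        1.03907815e-03,  9.00018094e+01]), 'dq': array([ 0.04974859,  0.02206644,  0.20577538,  0.05942283,  0.04117565,
       -0.05695261]), 'joint_torque': array([ 4.72312604e-04, -4.06507730e+01,  2.54527491e+01,  1.01097827e-02,
        3.83418217e-05, -1.48103618e-05]), 'tool_pos': array([0.19585736, 0.48643693, 0.23054297]), 'eef_rot': array([-1.79897705e+02, -1.03584602e-03,  1.58066029e+02]), 'contact_force': array([0.02667938, 0.25298455, 0.03361634]), 'moment': array([-0.06849868,  0.05788089, -0.07341922]), 'gripper_force': 0.0, 'width': 0.08561177923678995}
[[ 0.373  0.888  0.271  0.126]
 [ 0.928 -0.356 -0.111  0.515]
 [-0.002  0.292 -0.956  0.373]
 [ 0.     0.     0.     1.   ]]$[0]: bad value
$[0]: bad value
$[0]: bad value
```

```bash
python3 -m inch '[{"ax":0,"ay":0,"az":0,"x":-36,"y":-30,"z":0,"gripper":-1},{"ax":0,"ay":0,"az":0,"x":-36,"y":-30,"z":0,"gripper":-1},{"ax":0,"ay":0,"az":0,"x":-36,"y":-30,"z":0,"gripper":-1},{"ax":0,"ay":0,"az":0,"x":-36,"y":-30,"z":0,"gripper":-1},{"ax":0,"ay":0,"az":0,"x":-36,"y":-30,"z":0,"gripper":-1},{"ax":0,"ay":0,"az":0,"x":-36,"y":-30,"z":0,"gripper":-1},{"ax":0,"ay":0,"az":0,"x":-36,"y":-30,"z":0,"gripper":-1},{"ax":0,"ay":0,"az":0,"x":-36,"y":-30,"z":0,"gripper":-1},{"ax":0,"ay":0,"az":0,"x":-36,"y":-30,"z":0,"gripper":-1},{"ax":0,"ay":0,"az":0,"x":-36,"y":-30,"z":0,"gripper":-1}]'
python3 -m inch '[{"ax":0,"ay":0,"az":0,"x":-38,"y":-32,"z":0,"gripper":-1},{"ax":0,"ay":0,"az":0,"x":-38,"y":-32,"z":0,"gripper":-1},{"ax":0,"ay":0,"az":8.5,"x":0,"y":0,"z":0,"gripper":-1},{"ax":0,"ay":0,"az":8.5,"x":0,"y":0,"z":0,"gripper":-1},{"ax":0,"ay":0,"az":8.5,"x":0,"y":0,"z":0,"gripper":-1},{"ax":0,"ay":0,"az":8.5,"x":0,"y":0,"z":0,"gripper":-1},{"ax":0,"ay":0,"az":8.5,"x":0,"y":0,"z":0,"gripper":-1},{"ax":0,"ay":0,"az":8.5,"x":0,"y":0,"z":0,"gripper":-1},{"ax":0,"ay":0,"az":8.5,"x":0,"y":0,"z":0,"gripper":-1},{"ax":0,"ay":0,"az":8.5,"x":0,"y":0,"z":0,"gripper":-1}]'
python3 -m inch '[{"ax":0,"ay":0,"az":8.5,"x":0,"y":0,"z":0,"gripper":-1},{"ax":0,"ay":0,"az":8.5,"x":0,"y":0,"z":0,"gripper":-1},{"ax":0,"ay":0,"az":8.5,"x":0,"y":0,"z":0,"gripper":-1},{"ax":0,"ay":0,"az":8.5,"x":0,"y":0,"z":0,"gripper":-1},{"ax":0,"ay":0,"az":8.5,"x":0,"y":0,"z":0,"gripper":-1},{"ax":0,"ay":0,"az":8.5,"x":0,"y":0,"z":0,"gripper":-1},{"ax":0,"ay":0,"az":8.5,"x":0,"y":0,"z":0,"gripper":-1},{"ax":0,"ay":0,"az":8.5,"x":0,"y":0,"z":0,"gripper":-1},{"ax":0,"ay":0,"az":5,"x":0,"y":0,"z":0,"gripper":-1},{"ax":0,"ay":0,"az":0,"x":0,"y":0,"z":0,"gripper":-1}]'
python3 - <<'E'
from h import *
import cv2
s=sensors.get_state();print(s["joint_positions"].round(1))
K=vision.calibration('wrist'); np.save("kw.npy",K,allow_pickle=True)
cv2.imwrite("pics/w1.png",vision.grab_frame("wrist")[:,:,::-1])
print(K["extrinsics"].round(3))
J=np.load("jig.npy")
for p in [(-.0235,0,.038),(-.0235,-.13,.038),(-.1039,-.015,.054),(-.177,-.015,.041)]: print(p,proj(K,jig2w(J,p)).round(0))
E
```

```text
time_s: 1.1
tool_pos: [0.4183, 0.0724, 0.2311]
eef_rot: [180.0, -0.0, 158.1]
contact_force: [1.8, 0.0, -0.3]
width: 0.0855
gripper_force: 0.0
time_s: 2.1
tool_pos: [0.4641, -0.0135, 0.2309]
eef_rot: [-179.9, -0.0, 89.7]
contact_force: [0.2, 0.3, -0.9]
width: 0.0854
gripper_force: 0.0
time_s: 3.1
tool_pos: [0.4642, -0.0135, 0.2309]
eef_rot: [-180.0, 0.1, 17.1]
contact_force: [-0.3, -0.6, -0.2]
width: 0.0849
gripper_force: 0.0
[ -1.7   9.  -15.7  65.4  -0.  161.3]
[[ 0.294 -0.913 -0.281  0.535]
 [-0.956 -0.281 -0.087  0.009]
 [ 0.     0.294 -0.956  0.373]
 [ 0.     0.     0.     1.   ]]
(-0.0235, 0, 0.038) [259.  66.]
(-0.0235, -0.13, 0.038) [371.  84.]
(-0.1039, -0.015, 0.054) [262. 141.]
(-0.177, -0.015, 0.041) [253. 197.]
```

View pics/w1.png

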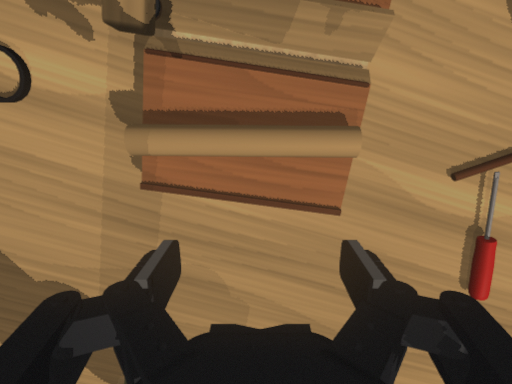

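The wrist view shows the blank level in the picture (rows 140–142, columns 128–360), with its axis where predicted (262,141). So the tool is parallel to it and about 38 mm behind. I'll descend behind it, slowing at the end.

```bash
python3 -m inch '[{"ax":0,"ay":0,"az":0,"x":0,"y":0,"z":20,"gripper":-1},{"ax":0,"ay":0,"az":0,"x":0,"y":0,"z":20,"gripper":-1},{"ax":0,"ay":0,"az":0,"x":0,"y":0,"z":20,"gripper":-1},{"ax":0,"ay":0,"az":0,"x":0,"y":0,"z":20,"gripper":-1},{"ax":0,"ay":0,"az":0,"x":0,"y":0,"z":20,"gripper":-1},{"ax":0,"ay":0,"az":0,"x":0,"y":0,"z":20,"gripper":-1},{"ax":0,"ay":0,"az":0,"x":0,"y":0,"z":20,"gripper":-1},{"ax":0,"ay":0,"az":0,"x":0,"y":0,"z":20,"gripper":-1},{"ax":0,"ay":0,"az":0,"x":0,"y":0,"z":15,"gripper":-1},{"ax":0,"ay":0,"az":0,"x":0,"y":0,"z":5,"gripper":-1}]'
python3 -m inch '[{"ax":0,"ay":0,"az":0,"x":0,"y":0,"z":3,"gripper":-1},{"ax":0,"ay":0,"az":0,"x":0,"y":0,"z":3,"gripper":-1},{"ax":0,"ay":0,"az":0,"x":0,"y":0,"z":3,"gripper":-1},{"ax":0,"ay":0,"az":0,"x":0,"y":0,"z":3,"gripper":-1},{"ax":0,"ay":0,"az":0,"x":0,"y":0,"z":3,"gripper":-1},{"ax":0,"ay":0,"az":0,"x":0,"y":0,"z":2,"gripper":-1},{"ax":0,"ay":0,"az":0,"x":0,"y":0,"z":1,"gripper":-1},{"ax":0,"ay":0,"az":0,"x":0,"y":0,"z":0,"gripper":-1},{"ax":0,"ay":0,"az":0,"x":0,"y":0,"z":0,"gripper":-1},{"ax":0,"ay":0,"az":0,"x":0,"y":0,"z":0,"gripper":-1}]'
python3 - <<'E'
from h import *
import cv2
a=vision.grab_frame("wrist")[:,:,::-1]; b=vision.grab_frame("scene")[100:340,100:400,::-1]
cv2.imwrite("pics/w2.png",np.hstack([cv2.resize(a,(400,300)),cv2.resize(b,(375,300))]))
E
```

```text
time_s: 4.15
tool_pos: [0.4631, -0.0135, 0.0497]
eef_rot: [-179.9, 0.2, 17.2]
contact_force: [-0.2, -0.2, 0.4]
width: 0.0856
gripper_force: 0.0
time_s: 5.15
tool_pos: [0.4647, -0.0135, 0.0334]
eef_rot: [180.0, -0.0, 17.1]
contact_force: [-0.6, 0.2, 0.4]
width: 0.0854
gripper_force: 0.0
```

View pics/w2.png

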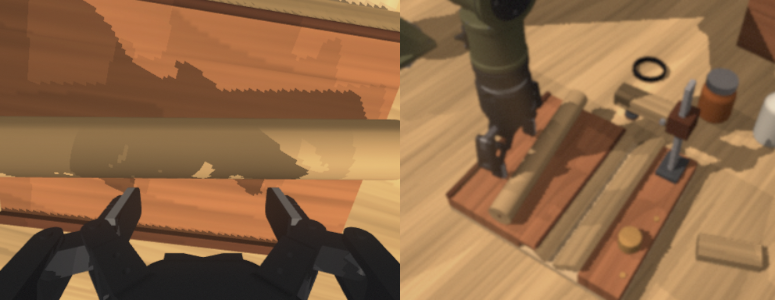

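The fingers are behind the blank, with a gap of about 8 mm. I'll push slowly and turn it towards square.

```bash
python3 -m inch '[{"ax":0,"ay":0,"az":0,"x":2,"y":0,"z":0,"gripper":-1},{"ax":0,"ay":0,"az":0,"x":2,"y":0,"z":0,"gripper":-1},{"ax":0,"ay":0,"az":0,"x":2,"y":0,"z":0,"gripper":-1},{"ax":0,"ay":0,"az":0,"x":2,"y":0,"z":0,"gripper":-1},{"ax":0,"ay":0,"az":0,"x":2,"y":0,"z":0,"gripper":-1},{"ax":0,"ay":0,"az":0.5,"x":2,"y":0,"z":0,"gripper":-1},{"ax":0,"ay":0,"az":0.5,"x":2,"y":0,"z":0,"gripper":-1},{"ax":0,"ay":0,"az":0.5,"x":2,"y":0,"z":0,"gripper":-1},{"ax":0,"ay":0,"az":0.5,"x":2,"y":0,"z":0,"gripper":-1},{"ax":0,"ay":0,"az":0.5,"x":2,"y":0,"z":0,"gripper":-1}]'
python3 -m inch '[{"ax":0,"ay":0,"az":0.5,"x":2,"y":0,"z":0,"gripper":-1},{"ax":0,"ay":0,"az":0.5,"x":2,"y":0,"z":0,"gripper":-1},{"ax":0,"ay":0,"az":0.5,"x":2,"y":0,"z":0,"gripper":-1},{"ax":0,"ay":0,"az":0.5,"x":2,"y":0,"z":0,"gripper":-1},{"ax":0,"ay":0,"az":0.5,"x":2,"y":0,"z":0,"gripper":-1},{"ax":0,"ay":0,"az":0.5,"x":2,"y":0,"z":0,"gripper":-1},{"ax":0,"ay":0,"az":0.5,"x":2,"y":0,"z":0,"gripper":-1},{"ax":0,"ay":0,"az":0.5,"x":2,"y":0,"z":0,"gripper":-1},{"ax":0,"ay":0,"az":0.5,"x":2,"y":0,"z":0,"gripper":-1},{"ax":0,"ay":0,"az":0.5,"x":2,"y":0,"z":0,"gripper":-1}]'
cat > look.py <<'E'
from h import *
import cv2,sys
s=sensors.get_state(); J=np.load("jig.npy")
d=s["tool_pos"][:2]-J[:2];c,q=np.cos(J[2]),np.sin(J[2])
print("tcp jig",c*d[0]+q*d[1],-q*d[0]+c*d[1],s["tool_pos"][2])
K=vision.calibration("top"); a=vision.grab_frame("top"); b=vision.grab_frame("wrist")
# predicted positions of lines in the top crop for reading
for p in [(-.0235,.13,.038),(-.0235,-.13,.038),(0,-.13,.0395),(-.12,-.1,.054)]:print(p,((proj(K,jig2w(J,p))-[155,135])*2.1).round(0))
cv2.imwrite(sys.argv[1],np.hstack([cv2.resize(a[135:325,155:345],(399,399),interpolation=cv2.INTER_CUBIC),cv2.resize(b,(400,399))])[:,:,::-1])
E
python3 look.py pics/p3.png
```

```text
time_s: 6.25
tool_pos: [0.4839, -0.0078, 0.0333]
eef_rot: [180.0, -0.0, 14.5]
contact_force: [0.4, -0.1, -0.4]
width: 0.0853
gripper_force: 0.1
time_s: 7.25
tool_pos: [0.5034, -0.0035, 0.0333]
eef_rot: [-180.0, 0.0, 9.5]
contact_force: [-0.5, -1.2, 0.1]
width: 0.0854
gripper_force: 0.1
tcp jig -0.10199945535107154 -0.014841705724162364 0.03328735831012623
(-0.0235, 0.13, 0.038) [ 48. 200.]
(-0.0235, -0.13, 0.038) [342. 160.]
(0, -0.13, 0.0395) [338. 134.]
(-0.12, -0.1, 0.054) [329. 275.]
```

View pics/p3.png

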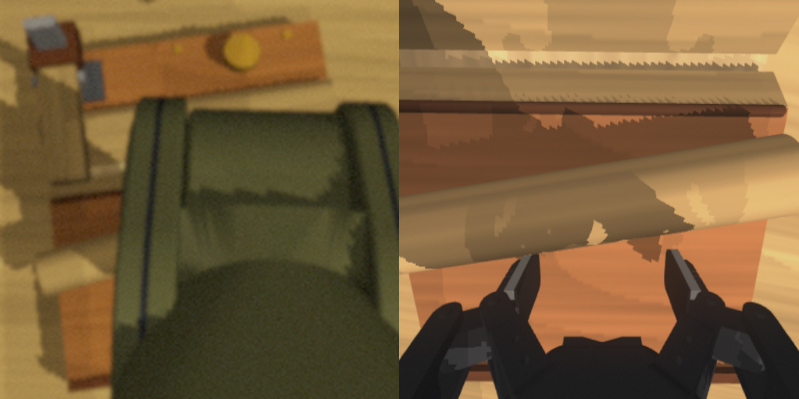

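The wrist view shows the blank still askew. Only the left finger touches it (around 530,255), so it has rolled without turning. I'll shift the gripper towards its lagging left end. When the leading right end meets the bead, the left finger can then swing the blank parallel to it.

```bash
python3 -m inch '[{"ax":0,"ay":0,"az":0,"x":-3,"y":0,"z":0,"gripper":-1},{"ax":0,"ay":0,"az":0.2,"x":-3,"y":0,"z":0,"gripper":-1},{"ax":0,"ay":0,"az":0.2,"x":0,"y":-5,"z":0,"gripper":-1},{"ax":0,"ay":0,"az":0.2,"x":0,"y":-5,"z":0,"gripper":-1},{"ax":0,"ay":0,"az":0.1,"x":0,"y":-5,"z":0,"gripper":-1},{"ax":0,"ay":0,"az":0,"x":0,"y":-5,"z":0,"gripper":-1},{"ax":0,"ay":0,"az":0,"x":0,"y":-5,"z":0,"gripper":-1},{"ax":0,"ay":0,"az":0,"x":3,"y":0,"z":0,"gripper":-1},{"ax":0,"ay":0,"az":0,"x":3,"y":0,"z":0,"gripper":-1},{"ax":0,"ay":0,"az":0,"x":2,"y":0,"z":0,"gripper":-1}]'
python3 -m inch '[{"ax":0,"ay":0,"az":0,"x":2,"y":0,"z":0,"gripper":-1},{"ax":0,"ay":0,"az":0,"x":2,"y":0,"z":0,"gripper":-1},{"ax":0,"ay":0,"az":0,"x":2,"y":0,"z":0,"gripper":-1},{"ax":0,"ay":0,"az":0,"x":2,"y":0,"z":0,"gripper":-1},{"ax":0,"ay":0,"az":0,"x":2,"y":0,"z":0,"gripper":-1},{"ax":0,"ay":0,"az":0,"x":2,"y":0,"z":0,"gripper":-1},{"ax":0,"ay":0,"az":0,"x":2,"y":0,"z":0,"gripper":-1},{"ax":0,"ay":0,"az":0,"x":2,"y":0,"z":0,"gripper":-1},{"ax":0,"ay":0,"az":0,"x":2,"y":0,"z":0,"gripper":-1},{"ax":0,"ay":0,"az":0,"x":2,"y":0,"z":0,"gripper":-1}]'
python3 -m inch '[{"ax":0,"ay":0,"az":0,"x":1.5,"y":0,"z":0,"gripper":-1},{"ax":0,"ay":0,"az":0,"x":1.5,"y":0,"z":0,"gripper":-1},{"ax":0,"ay":0,"az":0,"x":1.5,"y":0,"z":0,"gripper":-1},{"ax":0,"ay":0,"az":0,"x":1,"y":0,"z":0,"gripper":-1},{"ax":0,"ay":0,"az":0,"x":1,"y":0,"z":0,"gripper":-1},{"ax":0,"ay":0,"az":0,"x":1,"y":0,"z":0,"gripper":-1},{"ax":0,"ay":0,"az":0,"x":1,"y":0,"z":0,"gripper":-1},{"ax":0,"ay":0,"az":0,"x":1,"y":0,"z":0,"gripper":-1},{"ax":0,"ay":0,"az":0,"x":1,"y":0,"z":0,"gripper":-1},{"ax":0,"ay":0,"az":0,"x":0,"y":0,"z":0,"gripper":-1}]'
python3 look.py pics/p4.png
```

```text
time_s: 8.35
tool_pos: [0.502, 0.0214, 0.0334]
eef_rot: [180.0, -0.0, 8.9]
contact_force: [-0.3, -0.7, 0.2]
width: 0.0858
gripper_force: 0.0
time_s: 9.35
tool_pos: [0.5209, 0.0246, 0.0332]
eef_rot: [-180.0, 0.0, 8.9]
contact_force: [-0.4, 1.1, 1.5]
width: 0.0855
gripper_force: 0.5
time_s: 10.35
tool_pos: [0.5318, 0.0261, 0.0334]
eef_rot: [180.0, -0.0, 8.9]
contact_force: [-0.7, -0.6, 0.4]
width: 0.0852
gripper_force: 0.3
tcp jig -0.06938102463480851 0.010037709220730162 0.03335778762375684
(-0.0235, 0.13, 0.038) [ 48. 200.]
(-0.0235, -0.13, 0.038) [342. 160.]
(0, -0.13, 0.0395) [338. 134.]
(-0.12, -0.1, 0.054) [329. 275.]
```

View pics/p4.png

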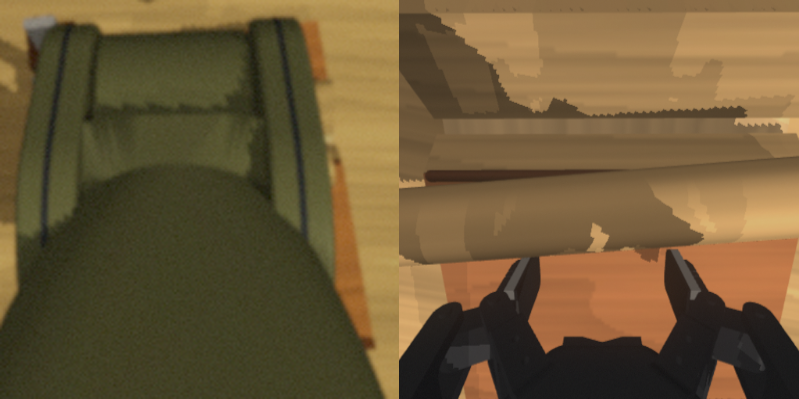

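It is working: the blank's near edge now falls only from (799,238) to (400,265), about half the earlier skew, and its right end is at the bead. I'll carry on for a few millimetres.

```bash
python3 -m inch '[{"ax":0,"ay":0,"az":0,"x":1,"y":0,"z":0,"gripper":-1},{"ax":0,"ay":0,"az":0,"x":1,"y":0,"z":0,"gripper":-1},{"ax":0,"ay":0,"az":0,"x":1,"y":0,"z":0,"gripper":-1},{"ax":0,"ay":0,"az":0,"x":1,"y":0,"z":0,"gripper":-1},{"ax":0,"ay":0,"az":0,"x":1,"y":0,"z":0,"gripper":-1},{"ax":0,"ay":0,"az":0,"x":1,"y":0,"z":0,"gripper":-1},{"ax":0,"ay":0,"az":0,"x":0,"y":0,"z":0,"gripper":-1},{"ax":0,"ay":0,"az":0,"x":0,"y":0,"z":0,"gripper":-1},{"ax":0,"ay":0,"az":0,"x":0,"y":0,"z":0,"gripper":-1},{"ax":0,"ay":0,"az":0,"x":0,"y":0,"z":0,"gripper":-1}]'
python3 look.py pics/p5.png
```

```text
time_s: 11.45
tool_pos: [0.5375, 0.027, 0.0333]
eef_rot: [180.0, -0.0, 8.9]
contact_force: [-0.2, -1.1, 0.0]
width: 0.0856
gripper_force: 0.0
tcp jig -0.06363283121592002 0.010064769917927869 0.03331194063062871
(-0.0235, 0.13, 0.038) [ 48. 200.]
(-0.0235, -0.13, 0.038) [342. 160.]
(0, -0.13, 0.0395) [338. 134.]
(-0.12, -0.1, 0.054) [329. 275.]
```

View pics/p5.png

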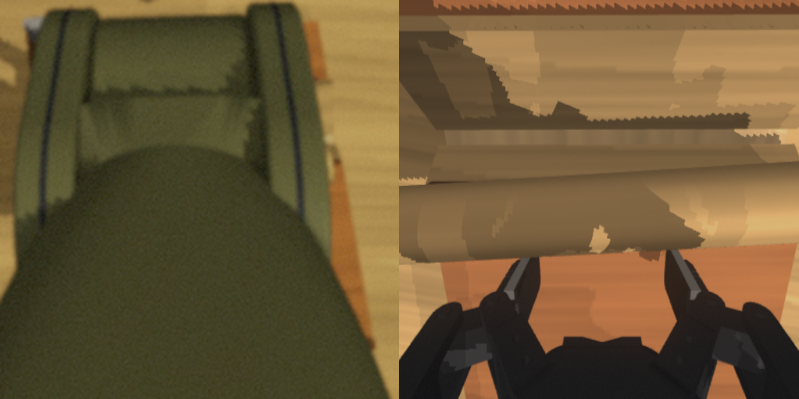

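```bash
cat > ax.py <<'E'
from h import *
J=np.load("jig.npy");K=vision.calibration("wrist");c,q=np.cos(J[2]),np.sin(J[2])
def tj(w): d=w[:2]-J[:2]; return np.array([c*d[0]+q*d[1],-q*d[0]+c*d[1]])*1e3
def axis(col,up,lo,z=.054):  # displayed px (right half of picture)
    u=(col-399)*1.28; f=lambda r:np.array([(u-K["cx"])/K["fx"],(r*384/399-K["cy"])/K["fy"],1])
    a,b=f(up),f(lo); d=a/np.linalg.norm(a)+b/np.linalg.norm(b); d=K["extrinsics"][:3,:3]@d;o=K["extrinsics"][:3,3]
    return tj(o+d*(z-o[2])/d[2]).round(1)
def pt(col,row,z): return tj(ray(K,(col-399)*1.28,row*384/399,z)).round(1)
E
python3 - <<'E'
from ax import *
print(axis(405,189,263),axis(600,176,254),axis(795,163,243))
print("lip x42 z56",pt(600,28,.056),"x46",pt(600,14,.056),"apex",pt(600,130,.014),pt(600,145,.014), "near edge ledge end",pt(440,262,.036),pt(798,240,.036))
E
```

```text
[-39.5 131.3] [-33.9  11.4] [ -28.  -105.6]
lip x42 z56 [40.9 11.4] x46 [45.4 11.4] apex [ 1.5 11.8] [-6.7 11.8] near edge ledge end [-68.4 129.3] [ -54.7 -130.5]
```

The measurement checks out: the far lip reads 40.9 against the true 42. The blank's axis runs from jig x −38.5 at the left to about −26 at the right, 2.8° askew, with the right end already starting up the bead. I'll back off, shift 18 mm further left and lower the tips, then push the lagging end again.

```bash
python3 -m inch '[{"ax":0,"ay":0,"az":0,"x":-2,"y":0,"z":0,"gripper":-1},{"ax":0,"ay":0,"az":0,"x":-2,"y":0,"z":0,"gripper":-1},{"ax":0,"ay":0,"az":0,"x":-2,"y":0,"z":0,"gripper":-1},{"ax":0,"ay":0,"az":0,"x":-2,"y":0,"z":0,"gripper":-1},{"ax":0,"ay":0,"az":0,"x":0,"y":-6,"z":1,"gripper":-1},{"ax":0,"ay":0,"az":0,"x":0,"y":-6,"z":1,"gripper":-1},{"ax":0,"ay":0,"az":0,"x":0,"y":-6,"z":1,"gripper":-1},{"ax":0,"ay":0,"az":0,"x":1,"y":0,"z":0,"gripper":-1},{"ax":0,"ay":0,"az":0,"x":1,"y":0,"z":0,"gripper":-1},{"ax":0,"ay":0,"az":0,"x":1,"y":0,"z":0,"gripper":-1}]'
python3 -m inch '[{"ax":0,"ay":0,"az":0,"x":1,"y":0,"z":0,"gripper":-1},{"ax":0,"ay":0,"az":0,"x":1,"y":0,"z":0,"gripper":-1},{"ax":0,"ay":0,"az":0,"x":1,"y":0,"z":-0.5,"gripper":-1},{"ax":0,"ay":0,"az":0,"x":1,"y":0,"z":-1,"gripper":-1},{"ax":0,"ay":0,"az":0,"x":1,"y":0,"z":-1,"gripper":-1},{"ax":0,"ay":0,"az":0,"x":1,"y":0,"z":-1,"gripper":-1},{"ax":0,"ay":0,"az":0,"x":0,"y":0,"z":0,"gripper":-1},{"ax":0,"ay":0,"az":0,"x":0,"y":0,"z":0,"gripper":-1},{"ax":0,"ay":0,"az":0,"x":0,"y":0,"z":0,"gripper":-1},{"ax":0,"ay":0,"az":0,"x":0,"y":0,"z":0,"gripper":-1}]'
python3 look.py pics/p6.png
```

```text
time_s: 12.55
tool_pos: [0.5296, 0.0441, 0.0302]
eef_rot: [-180.0, 0.0, 8.9]
contact_force: [0.2, -0.1, 1.4]
width: 0.0852
gripper_force: 0.5
time_s: 13.55
tool_pos: [0.5357, 0.0449, 0.0338]
eef_rot: [180.0, -0.0, 8.9]
contact_force: [0.2, 0.1, -0.1]
width: 0.0848
gripper_force: 0.1
tcp jig -0.06266132078638605 0.028017165444692585 0.03378218559877191
(-0.0235, 0.13, 0.038) [ 48. 200.]
(-0.0235, -0.13, 0.038) [342. 160.]
(0, -0.13, 0.0395) [338. 134.]
(-0.12, -0.1, 0.054) [329. 275.]
```

View pics/p6.png

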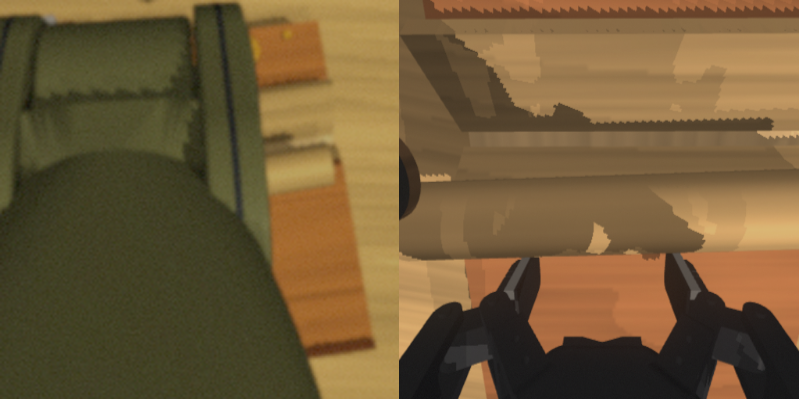

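The blank is now nearly parallel: its near edge runs from (400,258) to (799,250), and both fingertips are at it. The pad shows at the left, at (405,180). I'll recentre, lower the tips, then push over the bead with the fingers rising as they go.

```bash
python3 -m inch '[{"ax":0,"ay":0,"az":0,"x":-2,"y":0,"z":0,"gripper":-1},{"ax":0,"ay":0,"az":0,"x":-1,"y":5,"z":1,"gripper":-1},{"ax":0,"ay":0,"az":0,"x":0,"y":5,"z":1,"gripper":-1},{"ax":0,"ay":0,"az":0,"x":0,"y":5,"z":1,"gripper":-1},{"ax":0,"ay":0,"az":0,"x":1,"y":0,"z":0,"gripper":-1},{"ax":0,"ay":0,"az":0,"x":1,"y":0,"z":0,"gripper":-1},{"ax":0,"ay":0,"az":0,"x":1,"y":0,"z":0,"gripper":-1},{"ax":0,"ay":0,"az":0,"x":1,"y":0,"z":-1,"gripper":-1},{"ax":0,"ay":0,"az":0,"x":1,"y":0,"z":-1,"gripper":-1},{"ax":0,"ay":0,"az":0,"x":1,"y":0,"z":-1,"gripper":-1}]'
python3 -m inch '[{"ax":0,"ay":0,"az":0,"x":1,"y":0,"z":-1,"gripper":-1},{"ax":0,"ay":0,"az":0,"x":1,"y":0,"z":-1,"gripper":-1},{"ax":0,"ay":0,"az":0,"x":1,"y":0,"z":-1,"gripper":-1},{"ax":0,"ay":0,"az":0,"x":1,"y":0,"z":-1,"gripper":-1},{"ax":0,"ay":0,"az":0,"x":1,"y":0,"z":-1,"gripper":-1},{"ax":0,"ay":0,"az":0,"x":1,"y":0,"z":-1,"gripper":-1},{"ax":0,"ay":0,"az":0,"x":1,"y":0,"z":-1,"gripper":-1},{"ax":0,"ay":0,"az":0,"x":1,"y":0,"z":-1,"gripper":-1},{"ax":0,"ay":0,"az":0,"x":1,"y":0,"z":-1,"gripper":-1},{"ax":0,"ay":0,"az":0,"x":0,"y":0,"z":0,"gripper":-1}]'
python3 - <<'E'
from h import *
import cv2
b=vision.grab_frame("wrist"); cv2.imwrite("pics/p7.png",b[:,:,::-1]); cv2.imwrite("pics/ref6.png",b[:,:,::-1])
g=cv2.cvtColor(b,cv2.COLOR_RGB2HSV)
for u in (100,180,380,440): print(u,[tuple(int(k) for k in g[v,u]) for v in range(100,260,12)])
E
```

```text
time_s: 14.65
tool_pos: [0.5402, 0.0304, 0.0338]
eef_rot: [180.0, 0.1, 8.9]
contact_force: [-3.2, -1.7, 1.5]
width: 0.0854
gripper_force: 1.7
time_s: 15.65
tool_pos: [0.5503, 0.032, 0.043]
eef_rot: [180.0, -0.0, 8.9]
contact_force: [0.6, -0.4, 0.7]
width: 0.0853
gripper_force: 0.0
100 [(16, 120, 98), (17, 119, 94), (17, 120, 81), (17, 121, 122), (17, 125, 133), (17, 125, 124), (17, 126, 132), (16, 121, 112), (11, 136, 73), (12, 157, 174), (12, 157, 175), (12, 158, 177), (12, 158, 174), (12, 157, 172)]
180 [(17, 126, 154), (17, 125, 161), (17, 119, 90), (17, 121, 120), (17, 121, 124), (16, 120, 113), (17, 124, 115), (16, 118, 93), (11, 146, 84), (12, 156, 157), (12, 157, 159), (12, 158, 173), (12, 158, 173), (12, 155, 143)]
380 [(17, 125, 161), (17, 126, 160), (17, 120, 96), (17, 123, 143), (17, 125, 169), (17, 127, 189), (17, 127, 206), (17, 128, 174), (12, 145, 93), (12, 158, 181), (12, 157, 183), (12, 159, 194), (12, 159, 185), (12, 159, 186)]
440 [(17, 127, 183), (17, 126, 178), (16, 122, 96), (17, 125, 145), (17, 128, 178), (17, 127, 191), (18, 123, 218), (17, 125, 192), (11, 145, 93), (12, 157, 180), (12, 158, 181), (12, 159, 194), (12, 158, 186), (12, 157, 185)]
```

The bead is visible again along its whole length, with the blank beyond it, and the push peaked at under 4 N. I'll retract upward, close the fingers and check the seating.

```bash
python3 -m inch '[{"ax":0,"ay":0,"az":0,"x":-3,"y":0,"z":-3,"gripper":-1},{"ax":0,"ay":0,"az":0,"x":-7,"y":5,"z":-7,"gripper":-1},{"ax":0,"ay":0,"az":0,"x":-10,"y":10,"z":-20,"gripper":-1},{"ax":0,"ay":0,"az":0,"x":0,"y":10,"z":-30,"gripper":-1},{"ax":0,"ay":0,"az":0,"x":0,"y":0,"z":-30,"gripper":-1},{"ax":0,"ay":0,"az":0,"x":0,"y":0,"z":-30,"gripper":-1},{"ax":0,"ay":0,"az":0,"x":0,"y":0,"z":-30,"gripper":-1},{"ax":0,"ay":0,"az":0,"x":0,"y":0,"z":-30,"gripper":1},{"ax":0,"ay":0,"az":0,"x":0,"y":0,"z":-20,"gripper":1},{"ax":0,"ay":0,"az":0,"x":0,"y":0,"z":0,"gripper":1}]'
python3 - <<'E'
from h import *
import cv2
s=sensors.get_state();J=np.load("jig.npy");print(s["tool_pos"],s["joint_positions"].round(1))
K=vision.calibration("wrist");np.save("kw.npy",K)
a=vision.grab_frame("wrist"); b=vision.grab_frame("scene"); K2=vision.calibration("scene")
def mark(im,K,p,col): cv2.circle(im,tuple(int(round(t)) for t in proj(K,jig2w(J,p))),2,col,-1)
a=a.copy();b=b.copy()
for y in(-.11,0,.05): mark(a,K,(0,y,.0395),(255,0,0));mark(a,K,(-.0235,y,.038),(0,255,0));mark(a,K,(.042,y,.056),(0,0,255))
mark(b,K2,(0,.095,.164),(255,0,0));mark(b,K2,(-.026,.095,.164),(0,255,0));mark(b,K2,(.078,.095,.216),(0,0,255))
mark(b,K2,(0,-.12,.0395),(255,0,0))
b=cv2.resize(b[130:330,180:380],(384,384),interpolation=cv2.INTER_CUBIC)
a=cv2.resize(a,(416,384)) if 0 else a[:,:416]
cv2.imwrite("pics/p8.png",np.hstack([a,b])[:,:,::-1])
E
```

```text
time_s: 16.7
tool_pos: [0.5353, 0.0038, 0.2466]
eef_rot: [179.9, -0.4, 8.8]
contact_force: [0.3, 0.1, 0.2]
width: 0.0437
gripper_force: 0.0
[0.53527269 0.00380429 0.24657165] [  0.4  15.3  -5.1  69.3  -0.  171.6]
```

View pics/p8.png

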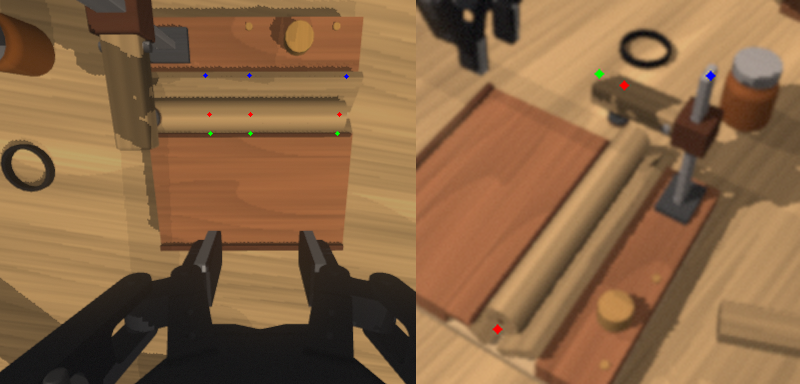

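The blank lies parallel in the vee, with the vee-axis markers at rows 113–114 on it and the bead markers matching. The jaw's top is at about 0.157 m, slightly below my marker. Next I go above the press point and turn 90°, so the camera stays clear of the bar.

```bash
python3 -m inch '[{"ax":0,"ay":0,"az":0,"x":17.4,"y":-26.9,"z":0,"gripper":1},{"ax":0,"ay":0,"az":0,"x":17.4,"y":-26.9,"z":0,"gripper":1},{"ax":0,"ay":0,"az":0,"x":17.4,"y":-26.9,"z":0,"gripper":1},{"ax":0,"ay":0,"az":0,"x":17.2,"y":-26.8,"z":0,"gripper":1},{"ax":0,"ay":0,"az":-8.5,"x":0,"y":0,"z":0,"gripper":1},{"ax":0,"ay":0,"az":-8.5,"x":0,"y":0,"z":0,"gripper":1},{"ax":0,"ay":0,"az":-8.5,"x":0,"y":0,"z":0,"gripper":1},{"ax":0,"ay":0,"az":-8.5,"x":0,"y":0,"z":0,"gripper":1},{"ax":0,"ay":0,"az":-8.5,"x":0,"y":0,"z":0,"gripper":1},{"ax":0,"ay":0,"az":-8.5,"x":0,"y":0,"z":0,"gripper":1}]'
python3 -m inch '[{"ax":0,"ay":0,"az":-8.5,"x":0,"y":0,"z":0,"gripper":1},{"ax":0,"ay":0,"az":-8.5,"x":0,"y":0,"z":0,"gripper":1},{"ax":0,"ay":0,"az":-8.5,"x":0,"y":0,"z":0,"gripper":1},{"ax":0,"ay":0,"az":-8.5,"x":0,"y":0,"z":0,"gripper":1},{"ax":0,"ay":0,"az":-5,"x":0,"y":0,"z":0,"gripper":1},{"ax":0,"ay":0,"az":0,"x":0,"y":0,"z":15,"gripper":1},{"ax":0,"ay":0,"az":0,"x":0,"y":0,"z":20,"gripper":1},{"ax":0,"ay":0,"az":0,"x":0,"y":0,"z":20,"gripper":1},{"ax":0,"ay":0,"az":0,"x":0,"y":0,"z":12,"gripper":1},{"ax":0,"ay":0,"az":0,"x":0,"y":0,"z":0,"gripper":1}]'
python3 - <<'E'
from h import *
s=sensors.get_state();J=np.load("jig.npy");d=s["tool_pos"][:2]-J[:2];c,q=np.cos(J[2]),np.sin(J[2])
print(c*d[0]+q*d[1],-q*d[0]+c*d[1],s["contact_force"],s["moment"])
E
```

```text
time_s: 17.8
tool_pos: [0.5867, 0.1078, 0.2407]
eef_rot: [-179.4, -0.4, 61.5]
contact_force: [0.1, -0.1, 0.3]
width: 0.0002
gripper_force: 0.0
time_s: 18.8
tool_pos: [0.5855, 0.1084, 0.1727]
eef_rot: [-179.6, -0.6, 100.1]
contact_force: [0.3, -0.2, 0.1]
width: 0.0
gripper_force: 0.0
-0.003744798025586849 0.0831458934033557 [ 0.25377321 -0.15313588  0.09205688] [ 0.00035158 -0.04460771 -0.01142193]
```

Some of the shift fell short, and I'm now 12 mm shy in jig y. I'll correct that, then descend to feel for the jaw.

```bash
python3 -m inch '[{"ax":0,"ay":0,"az":0.6,"x":4,"y":1,"z":0,"gripper":1},{"ax":0,"ay":0,"az":0.6,"x":4,"y":1,"z":0,"gripper":1},{"ax":0,"ay":0,"az":0,"x":4,"y":1.5,"z":0,"gripper":1},{"ax":0,"ay":0,"az":0,"x":0,"y":0,"z":0,"gripper":1},{"ax":0,"ay":0,"az":0,"x":0,"y":0,"z":2,"gripper":1},{"ax":0,"ay":0,"az":0,"x":0,"y":0,"z":2,"gripper":1},{"ax":0,"ay":0,"az":0,"x":0,"y":0,"z":2,"gripper":1},{"ax":0,"ay":0,"az":0,"x":0,"y":0,"z":2,"gripper":1},{"ax":0,"ay":0,"az":0,"x":0,"y":0,"z":2,"gripper":1},{"ax":0,"ay":0,"az":0,"x":0,"y":0,"z":0,"gripper":1}]'
python3 -m inch '[{"ax":0,"ay":0,"az":0,"x":0,"y":0,"z":1,"gripper":1},{"ax":0,"ay":0,"az":0,"x":0,"y":0,"z":1,"gripper":1},{"ax":0,"ay":0,"az":0,"x":0,"y":0,"z":1,"gripper":1},{"ax":0,"ay":0,"az":0,"x":0,"y":0,"z":1,"gripper":1},{"ax":0,"ay":0,"az":0,"x":0,"y":0,"z":1,"gripper":1},{"ax":0,"ay":0,"az":0,"x":0,"y":0,"z":1,"gripper":1},{"ax":0,"ay":0,"az":0,"x":0,"y":0,"z":1,"gripper":1},{"ax":0,"ay":0,"az":0,"x":0,"y":0,"z":1,"gripper":1},{"ax":0,"ay":0,"az":0,"x":0,"y":0,"z":1,"gripper":1},{"ax":0,"ay":0,"az":0,"x":0,"y":0,"z":1,"gripper":1}]'
python3 - <<'E'
from h import *
s=sensors.get_state();J=np.load("jig.npy");d=s["tool_pos"][:2]-J[:2];c,q=np.cos(J[2]),np.sin(J[2])
print(c*d[0]+q*d[1],-q*d[0]+c*d[1],s["contact_force"],s["moment"])
E
```

```text
time_s: 19.8
tool_pos: [0.5891, 0.1213, 0.1655]
eef_rot: [-179.9, -0.6, 98.9]
contact_force: [-0.1, 0.2, 0.0]
width: 0.0002
gripper_force: 0.0
time_s: 20.8
tool_pos: [0.5894, 0.1215, 0.1573]
eef_rot: [180.0, -0.6, 98.9]
contact_force: [-2.0, -0.5, 7.2]
width: -0.0003
gripper_force: 3.6
0.0021325707662236716 0.09552909846241495 [-2.03660097 -0.5065581   7.15265331] [-0.15372335  0.55136788 -0.01743523]
```

The jaw is felt at z ≈ 0.158 with 7.2 N, at jig (2, 95.5) mm. I'll slide it down steadily, then slow near the contact range.

```bash
python3 -m inch '[{"ax":0,"ay":0,"az":0,"x":0,"y":0,"z":2,"gripper":1},{"ax":0,"ay":0,"az":0,"x":0,"y":0,"z":2,"gripper":1},{"ax":0,"ay":0,"az":0,"x":0,"y":0,"z":2,"gripper":1},{"ax":0,"ay":0,"az":0,"x":0,"y":0,"z":2,"gripper":1},{"ax":0,"ay":0,"az":0,"x":0,"y":0,"z":2,"gripper":1},{"ax":0,"ay":0,"az":0,"x":0,"y":0,"z":2,"gripper":1},{"ax":0,"ay":0,"az":0,"x":0,"y":0,"z":2,"gripper":1},{"ax":0,"ay":0,"az":0,"x":0,"y":0,"z":2,"gripper":1},{"ax":0,"ay":0,"az":0,"x":0,"y":0,"z":2,"gripper":1},{"ax":0,"ay":0,"az":0,"x":0,"y":0,"z":2,"gripper":1}]'
python3 -m inch '[{"ax":0,"ay":0,"az":0,"x":0,"y":0,"z":2,"gripper":1},{"ax":0,"ay":0,"az":0,"x":0,"y":0,"z":2,"gripper":1},{"ax":0,"ay":0,"az":0,"x":0,"y":0,"z":2,"gripper":1},{"ax":0,"ay":0,"az":0,"x":0,"y":0,"z":2,"gripper":1},{"ax":0,"ay":0,"az":0,"x":0,"y":0,"z":2,"gripper":1},{"ax":0,"ay":0,"az":0,"x":0,"y":0,"z":2,"gripper":1},{"ax":0,"ay":0,"az":0,"x":0,"y":0,"z":2,"gripper":1},{"ax":0,"ay":0,"az":0,"x":0,"y":0,"z":2,"gripper":1},{"ax":0,"ay":0,"az":0,"x":0,"y":0,"z":2,"gripper":1},{"ax":0,"ay":0,"az":0,"x":0,"y":0,"z":2,"gripper":1}]'
python3 -m inch '[{"ax":0,"ay":0,"az":0,"x":0,"y":0,"z":0.5,"gripper":1},{"ax":0,"ay":0,"az":0,"x":0,"y":0,"z":0.5,"gripper":1},{"ax":0,"ay":0,"az":0,"x":0,"y":0,"z":0.5,"gripper":1},{"ax":0,"ay":0,"az":0,"x":0,"y":0,"z":0.5,"gripper":1},{"ax":0,"ay":0,"az":0,"x":0,"y":0,"z":0.5,"gripper":1},{"ax":0,"ay":0,"az":0,"x":0,"y":0,"z":0.5,"gripper":1},{"ax":0,"ay":0,"az":0,"x":0,"y":0,"z":0.5,"gripper":1},{"ax":0,"ay":0,"az":0,"x":0,"y":0,"z":0.5,"gripper":1},{"ax":0,"ay":0,"az":0,"x":0,"y":0,"z":0.5,"gripper":1},{"ax":0,"ay":0,"az":0,"x":0,"y":0,"z":0.5,"gripper":1}]'
```

```text
time_s: 21.8
tool_pos: [0.5894, 0.1215, 0.1373]
eef_rot: [180.0, -0.6, 98.9]
contact_force: [-1.2, -1.5, 7.0]
width: 0.0005
gripper_force: 3.6
time_s: 22.8
tool_pos: [0.5894, 0.1216, 0.1172]
eef_rot: [180.0, -0.6, 98.9]
contact_force: [-2.4, -1.1, 7.6]
width: -0.0002
gripper_force: 3.6
time_s: 23.8
tool_pos: [0.5894, 0.1216, 0.1123]
eef_rot: [180.0, -0.6, 98.9]
contact_force: [-2.0, -1.5, 7.4]
width: 0.0002
gripper_force: 3.6
```

```bash
python3 -m inch '[{"ax":0,"ay":0,"az":0,"x":0,"y":0,"z":0.5,"gripper":1},{"ax":0,"ay":0,"az":0,"x":0,"y":0,"z":0.5,"gripper":1},{"ax":0,"ay":0,"az":0,"x":0,"y":0,"z":0.5,"gripper":1},{"ax":0,"ay":0,"az":0,"x":0,"y":0,"z":0.5,"gripper":1},{"ax":0,"ay":0,"az":0,"x":0,"y":0,"z":0.5,"gripper":1},{"ax":0,"ay":0,"az":0,"x":0,"y":0,"z":0.5,"gripper":1},{"ax":0,"ay":0,"az":0,"x":0,"y":0,"z":0.3,"gripper":1},{"ax":0,"ay":0,"az":0,"x":0,"y":0,"z":0.3,"gripper":1},{"ax":0,"ay":0,"az":0,"x":0,"y":0,"z":0.3,"gripper":1},{"ax":0,"ay":0,"az":0,"x":0,"y":0,"z":0.3,"gripper":1}]'
```

```text
time_s: 24.8
tool_pos: [0.5894, 0.1215, 0.1081]
eef_rot: [180.0, -0.6, 98.9]
contact_force: [-2.3, -0.8, 7.0]
width: 0.0
gripper_force: 3.6
```

```bash
python3 -m inch '[{"ax":0,"ay":0,"az":0,"x":0,"y":0,"z":0.2,"gripper":1},{"ax":0,"ay":0,"az":0,"x":0,"y":0,"z":0.2,"gripper":1},{"ax":0,"ay":0,"az":0,"x":0,"y":0,"z":0.2,"gripper":1},{"ax":0,"ay":0,"az":0,"x":0,"y":0,"z":0.2,"gripper":1},{"ax":0,"ay":0,"az":0,"x":0,"y":0,"z":0.2,"gripper":1},{"ax":0,"ay":0,"az":0,"x":0,"y":0,"z":0.2,"gripper":1},{"ax":0,"ay":0,"az":0,"x":0,"y":0,"z":0.2,"gripper":1},{"ax":0,"ay":0,"az":0,"x":0,"y":0,"z":0.2,"gripper":1},{"ax":0,"ay":0,"az":0,"x":0,"y":0,"z":0.2,"gripper":1},{"ax":0,"ay":0,"az":0,"x":0,"y":0,"z":0.2,"gripper":1}]'
```

```text
time_s: 25.8
tool_pos: [0.5894, 0.1215, 0.1061]
eef_rot: [180.0, -0.6, 98.9]
contact_force: [-2.4, -1.6, 7.3]
width: -0.0002
gripper_force: 3.6
```

Baseline is about 7.3 N with no growth yet. I'll continue in 2.5 mm calls.

```bash
python3 -m inch '[{"ax":0,"ay":0,"az":0,"x":0,"y":0,"z":0.25,"gripper":1},{"ax":0,"ay":0,"az":0,"x":0,"y":0,"z":0.25,"gripper":1},{"ax":0,"ay":0,"az":0,"x":0,"y":0,"z":0.25,"gripper":1},{"ax":0,"ay":0,"az":0,"x":0,"y":0,"z":0.25,"gripper":1},{"ax":0,"ay":0,"az":0,"x":0,"y":0,"z":0.25,"gripper":1},{"ax":0,"ay":0,"az":0,"x":0,"y":0,"z":0.25,"gripper":1},{"ax":0,"ay":0,"az":0,"x":0,"y":0,"z":0.25,"gripper":1},{"ax":0,"ay":0,"az":0,"x":0,"y":0,"z":0.25,"gripper":1},{"ax":0,"ay":0,"az":0,"x":0,"y":0,"z":0.25,"gripper":1},{"ax":0,"ay":0,"az":0,"x":0,"y":0,"z":0.25,"gripper":1}]'
```

```text
time_s: 26.8
tool_pos: [0.5894, 0.1215, 0.1036]
eef_rot: [180.0, -0.6, 98.9]
contact_force: [-3.1, -2.1, 7.6]
width: -0.0001
gripper_force: 4.2
```

```bash
python3 -m inch '[{"ax":0,"ay":0,"az":0,"x":0,"y":0,"z":0.2,"gripper":1},{"ax":0,"ay":0,"az":0,"x":0,"y":0,"z":0.2,"gripper":1},{"ax":0,"ay":0,"az":0,"x":0,"y":0,"z":0.2,"gripper":1},{"ax":0,"ay":0,"az":0,"x":0,"y":0,"z":0.2,"gripper":1},{"ax":0,"ay":0,"az":0,"x":0,"y":0,"z":0.2,"gripper":1},{"ax":0,"ay":0,"az":0,"x":0,"y":0,"z":0,"gripper":1},{"ax":0,"ay":0,"az":0,"x":0,"y":0,"z":0,"gripper":1},{"ax":0,"ay":0,"az":0,"x":0,"y":0,"z":0,"gripper":1},{"ax":0,"ay":0,"az":0,"x":0,"y":0,"z":0,"gripper":1},{"ax":0,"ay":0,"az":0,"x":0,"y":0,"z":0,"gripper":1}]'
```

```text
time_s: 27.8
tool_pos: [0.5894, 0.1216, 0.103]
eef_rot: [180.0, -0.6, 98.9]
contact_force: [-3.9, -2.3, 9.3]
width: 0.0004
gripper_force: 4.8
```

Growth is about 2.2 N so far. I'll push another 1 mm.

```bash
python3 -m inch '[{"ax":0,"ay":0,"az":0,"x":0,"y":0,"z":0.2,"gripper":1},{"ax":0,"ay":0,"az":0,"x":0,"y":0,"z":0.2,"gripper":1},{"ax":0,"ay":0,"az":0,"x":0,"y":0,"z":0.2,"gripper":1},{"ax":0,"ay":0,"az":0,"x":0,"y":0,"z":0.2,"gripper":1},{"ax":0,"ay":0,"az":0,"x":0,"y":0,"z":0.2,"gripper":1},{"ax":0,"ay":0,"az":0,"x":0,"y":0,"z":0,"gripper":1},{"ax":0,"ay":0,"az":0,"x":0,"y":0,"z":0,"gripper":1},{"ax":0,"ay":0,"az":0,"x":0,"y":0,"z":0,"gripper":1},{"ax":0,"ay":0,"az":0,"x":0,"y":0,"z":0,"gripper":1},{"ax":0,"ay":0,"az":0,"x":0,"y":0,"z":0,"gripper":1}]'
```

```text
time_s: 28.8
tool_pos: [0.5894, 0.1215, 0.1023]
eef_rot: [179.9, -0.6, 98.9]
contact_force: [-3.6, -2.5, 11.3]
width: 0.0003
gripper_force: 5.7
```

```bash
python3 -m inch '[{"ax":0,"ay":0,"az":0,"x":0,"y":0,"z":0.2,"gripper":1},{"ax":0,"ay":0,"az":0,"x":0,"y":0,"z":0.2,"gripper":1},{"ax":0,"ay":0,"az":0,"x":0,"y":0,"z":0.2,"gripper":1},{"ax":0,"ay":0,"az":0,"x":0,"y":0,"z":0.2,"gripper":1},{"ax":0,"ay":0,"az":0,"x":0,"y":0,"z":0.2,"gripper":1},{"ax":0,"ay":0,"az":0,"x":0,"y":0,"z":0.2,"gripper":1},{"ax":0,"ay":0,"az":0,"x":0,"y":0,"z":0.2,"gripper":1},{"ax":0,"ay":0,"az":0,"x":0,"y":0,"z":0,"gripper":1},{"ax":0,"ay":0,"az":0,"x":0,"y":0,"z":0,"gripper":1},{"ax":0,"ay":0,"az":0,"x":0,"y":0,"z":0,"gripper":1}]'
```

```text
time_s: 29.8
tool_pos: [0.5895, 0.1216, 0.1014]
eef_rot: [179.9, -0.6, 98.9]
contact_force: [-4.3, -2.3, 14.5]
width: -0.0001
gripper_force: 7.0
```

Growth is about 7 N, so I'll release straight up and check with cameras.

```bash
python3 -m inch '[{"ax":0,"ay":0,"az":0,"x":0,"y":0,"z":-0.5,"gripper":1},{"ax":0,"ay":0,"az":0,"x":0,"y":0,"z":-1,"gripper":1},{"ax":0,"ay":0,"az":0,"x":0,"y":0,"z":-2,"gripper":1},{"ax":0,"ay":0,"az":0,"x":0,"y":0,"z":-6,"gripper":1},{"ax":0,"ay":0,"az":0,"x":0,"y":0,"z":-20,"gripper":1},{"ax":0,"ay":0,"az":0,"x":0,"y":0,"z":-30,"gripper":1},{"ax":0,"ay":0,"az":0,"x":0,"y":0,"z":-40,"gripper":1},{"ax":0,"ay":0,"az":0,"x":0,"y":0,"z":-30,"gripper":1},{"ax":0,"ay":0,"az":0,"x":0,"y":0,"z":-20,"gripper":1},{"ax":0,"ay":0,"az":0,"x":0,"y":0,"z":0,"gripper":1}]'
python3 - <<'E'
from h import *
import cv2
print(sensors.get_state()["contact_force"])
old=cv2.imread("pics/scene0.png"); b=vision.grab_frame("scene")[:,:,::-1]; cv2.imwrite("pics/end.png",b)
K=vision.calibration("scene");J=np.load("jig.npy")
# axis points of the seated blank: profile across it, to compare with the vee axis (brightness across jig x)
d=cv2.absdiff(old,b).max(2)
for n,(x0,y0,x1,y1) in dict(bottle=(385,160,420,215),jar=(340,155,370,200),block=(425,215,495,295),woodpiece=(335,285,395,318),ring=(285,145,315,167),knob=(272,280,298,304),driver=(0,345,110,384)).items(): print(n,(d[y0:y1,x0:x1]>40).mean().round(3))
E
```

```text
time_s: 30.8
tool_pos: [0.5916, 0.1211, 0.2521]
eef_rot: [179.6, -0.7, 98.9]
contact_force: [0.9, 0.4, -0.4]
width: -0.0001
gripper_force: 0.0
[ 0.90857829  0.39124744 -0.40151879]
bottle 0.206
jar 0.013
block 0.0
woodpiece 0.0
ring 0.0
knob 0.0
driver 0.0
```

The only flagged item is the bottle, which the arm may be shading or hiding. I'll compare its red cap's position before and after.

Run:
```python
import cv2,numpy as np
from h import *
t=vision.grab_frame("top")[:,:,::-1]
for n,im,(x0,y0,x1,y1) in(("s0",cv2.imread("pics/scene0.png"),(380,150,430,220)),("s1",cv2.imread("pics/end.png"),(380,150,430,220)),("t0",cv2.imread("pics/top0.png"),(55,100,85,135)),("t1",t,(55,100,85,135))):
    h=cv2.cvtColor(np.ascontiguousarray(im[y0:y1,x0:x1]),cv2.COLOR_BGR2HSV); m=((h[:,:,0]<8)|(h[:,:,0]>172))&(h[:,:,1]>150)&(h[:,:,2]>60); v,u=np.nonzero(m); print(n,m.sum(),u.mean()+x0,v.mean()+y0)
```

```text
s0 154 411.73376623376623 167.7987012987013
s1 141 411.7517730496454 168.12056737588654
t0 205 71.2439024390244 117.38536585365854
t1 0 nan nan<stdin>:5: RuntimeWarning: Mean of empty slice.
  ret = ret.dtype.type(ret / rcount)
```

The cap is at the same pixel in the scene view (411.7, 168), so the bottle hasn't moved; the arm hides it in the top view. The robot is clear, so I'm handing the job in.

```bash
python3 -c "
from station import ticket
print(ticket.close_job())"
```

```text
the job is handed in; nothing more can be done
None
```

The blank is seated in the vee and the jaw is clamped on it at about 7 N, judged from the push force just before release. The arm is clear, the bench items I checked look undisturbed, and the job was handed in at about 31 s.

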